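# Open the tester's lid and start the test

## Task

Without gripping anything, flip the test console's blue lid up and over with a fingertip, for which the yellow tab leaves room underneath, until it rests fully open by itself; touch it lightly, never squeeze or force it. Then push the green start button inside fully down and let it spring back. Do not press the red button, and leave everything else on the bench where it stands.

Things in the scene. Friction and masses are not known exactly. Their poses are not given: they have to be found in the camera images.
- console: Grey test console, fixed to the bench, 150 (x) x 210 (y) x 105 mm high. Origin: centre of its underside, on the bench. Its -x side is the front, with the lid tab (facing roughly the world +y side, a little towards the robot), its x axis points from front to hinge. Its top is a well 45 mm deep with walls 6 mm thick; the two buttons stand on the well's floor, 60 mm above the bench.
- lid (a joint): Angle of the console's lid in rad: 0 shut (level), about 1.57 upright, 1.95 fully open, leaning back away from the front, against its end stop. Loose hinge: the lid (about 0.15 to 0.3 kg) drops shut when let go before about 1.5 and falls on open after about 1.6; it rests at 1.95.
- tab_edge (a point): Middle of the outer lower edge of the lid's yellow tab, 186 mm from the hinge line, 105.5 mm above the bench when shut; moves with the lid. The blue lid is 154 x 216 mm; the tab, 80 mm wide, sticks out 35 mm beyond its front edge, with free space below down to the bench. Both are 6 mm thick. Axes are the lid's: x from tab to hinge, y along the hinge, z out of the outer face.
- lid_hinge (a point): Middle of the lid's hinge line on the top of the console's far wall, 105.5 mm above the bench; the line runs along the console's y axis, 75 mm behind the console's centre. Opening turns the tab up and then away from the front.
- start (a joint): Travel of the green start button in m: 0 released, 0.006 fully down. Spring, 5 N at the bottom; springs back when let go.
- start_top (a point): Centre of the top face of the round green start button, 30 mm in diameter, in a black housing, inside the console; covered by the lid when it is shut. Its top is 82 mm above the bench (23 mm below the rim). It is pressed straight down. It stands about 40 to 60 mm to one side of the console's middle (either side), the red one to the other.
- stop (a joint): Travel of the red button in m: 0 released, 0.006 fully down. Must not be pressed.
- stop_top (a point): Centre of the top face of the red button, of the same size and height as the green one.
- spool_center (a point): Bystander: centre of an aluminium spool, 60 mm in diameter, 40 mm high, standing behind the console, on its hinge side.
- flux_center (a point): Bystander: centre (half-way up) of a small amber bottle, 40 mm in diameter, 100 mm high, standing behind the console, on its hinge side.
- cob_center (a point): Bystander: centre of a round LED module, 64 mm in diameter, 8 mm high, with yellow face.
- heatsink_center (a point): Bystander: centre of a dark finned heat sink, 70 x 60 x 30 mm.
- tape_center (a point): Bystander: centre of a yellow tape roll, 70 mm in diameter, 19 mm high, lying flat.
- driver: Bystander: screwdriver with orange handle lying on the bench, about 200 mm long.

How it is judged:
On the way, in this order (a step that is already met when the one before it is completed fails the run):
1. the lid is fully open, past its over-center point, and rests there untouched (value of joint lid above 1.85 rad and contact force between each of the arm, the fingers and lid below 0.05 N and value of joint start below 0.001 m), for 0.3 s.
2. the green start button is pushed fully down with the lid open (value of joint start above 0.005 m and value of joint lid above 1.8 rad), for 0.05 s.
At the end, for the whole second after the job is handed in: The lid rests fully open by itself (over 1.85 rad), both buttons are up (within 1 mm), and no bystander is more than 15 mm from where it stood (value of joint lid above 1.85 rad and value of joint each of start, stop below 0.001 m and distance of each of spool_center, flux_center, cob_center, heatsink_center, tape_center, driver from where it was at the start of the episode below 0.015 m); the robot touches nothing.
It fails at once if the red button is pressed (over 2.5 mm) (value of joint stop above 0.0025 m).
It fails at once if the lid is squeezed or forced (over 20 N) (contact force between any of the fingers, the arm and lid above 20 N).
It fails at once if a bystander is lifted, carried, knocked over or pushed more than 20 mm (distance of any of spool_center, flux_center, cob_center, heatsink_center, tape_center, driver from where it was at the start of the episode above 0.02 m or angle between flux_center's own z axis and vertical above 0.6 rad).
It also fails if it takes over 48 s, if anything falls off the work surface, if the arm or the gripper's body presses on something with over 40 N, if the wrist force passes 120 N, or if a joint passes its speed limit or range.

## Robot

A 7-joint arm with a two-finger parallel gripper is mounted at the origin on the work surface. World frame = base frame: x ahead of the robot, y to its left, z up, the work surface at z = 0. Lengths are in m, angles in rad, forces in N, time in s.
With the tool pointing down it reaches from about 0.4 to 0.85 m from the base axis. Payload 10.4 kg.
Tool frame: the origin (TCP) lies midway between the tips of the shut fingers; the grasp point (between the pads) lies 19 mm behind it; z points along the fingers, x is the direction in which the jaws open and shut, and the axes are right-handed (so a half turn about z gives the same grasp; the last joint's range is limited). The gripper opens to 85 mm and grips with 20 to 120 N. Pads are 22 mm wide; open, the fingers measure 114 mm over their backs; the gripper's body (76 mm by 85 mm) begins 54 mm behind the grasp point. The pads swing forward as they close: fully open they stand 13 mm farther back than shut.
Start: joints at [-1.148, 0.332, -0.065, 1.46, 0.022, 1.35, -0.088], TCP at [0.269, 0.564, 0.231] pointing down, gripper open.
Joint ranges: [-2.6, 2.6], [-0.5, 2.12], [-1.47, 1.34], [0.16, 2.42], [-1.27, 4.41], [0.06, 2.06], [-2.6, 2.6]. Speed limits (rad/s): [2.22, 2.22, 2.79, 2.79, 3.14, 3.14, 3.14].

## Interface

Orientations are given as a unit quaternion [x, y, z, w].
In Python, from workcell import monitor, eyes, ticket, models gives the robot as it stands.
- The arm moves only by the tool servo_tool, never from a script. Its argument "motion" is a list of rows, each a list of 7 numbers: the opening, from 0 (shut) to 1 (fully open), then the shift along the tool's x, y, z in m, then the turn, a rotation vector about the tool's x, y, z in degrees. In form: [[fingers, tx, ty, tz, rx, ry, rz], ...]. A call has 1 to 20 rows; each row is the pose to reach, as a shift and turn from the pose commanded when the call began, along the tool's axes at that moment; what a row does not reach only later rows make up. A row lasts 1/8 s, in which the tool goes at most 62.5 mm and 10.7 degrees, less where a joint would pass 70% of its speed; a pose out of reach is approached as far as the arm can. A call with a gripper value outside its range is refused whole. The fingers move at their own pace and stop on an object; "grip_force" is the grip in N (left out, the last holds). Time passes only in rows, so rows that repeat a pose let the fingers close. It gives the time, the measured TCP pose, the force and the opening at its end, in the units of the state.
- monitor.get_obs(): the state, without advancing time (a new reading comes with each control period).
- eyes.camera(name): name is "side" or "top" or "wrist"; returns (picture, depth): 400x640x3 uint8, blue, green, red; 400x640 float32, m along the optical axis (not along the pixel's ray), 0 where there is no reading.
- eyes.camera_info(name): a dict with "intrinsics" (3x3 intrinsics, pixels), "extrinsics" (4x4, takes a point from world to camera coordinates); the wrist camera has in their place "tool_from_camera" (4x4, takes a point from camera to tool coordinates, whose origin is the TCP and whose axes are the tool frame's). Camera axes: x right, y down, z forward; pixel columns grow to the right and rows downward; lengths in m; the calibration is good to about 2 mm. A picture is of the moment at which its call begins: read the wrist's pose just before it. camera_info takes no time and is no camera call.
- ticket.hand_in(): hands the job in, once; it reports no verdict.
Trained networks look in the newest picture that a camera, given by its name, has taken for a name from the list of things; names that differ only in an ending like _2 or _b are one class to them, and where a whole thing is asked for, a point or a joint stands for the part that bears it (a point fixed in the world has none). Each returns a list of dicts, best first, with "confidence" (0 to 1); they miss things now and then, are a little off and sometimes report something else, mostly with a low value. They report only what shows in the picture. A call takes as long as a camera call.
- models.boxes_of(camera, thing): "point" ([x, y, z] in m, in the coordinates of the camera as it stood for that picture, good to about 4 mm: the middle of the surface that is visible of it).
The state is a dict: "clock": time; "joint_pos": joint angles; "joint_velocities": joint speeds; "tau": joint torques, N m; "position": TCP position; "ee_rot": TCP orientation; "ft_force": force on the tool from outside, world axes, zero at the start; "torque": the same for the moment, N m; "grip_width": opening from 0.0 (shut) to 1.0 (fully open).
Only numpy, scipy, OpenCV 4.12 (cv2) and the standard library are available. Lean on these libraries where they do the work, as an engineer would, in place of code of your own. Each camera call takes 0.05 s, during which the arm holds its last target. There are 200 camera calls.

## Working session

There is one attempt and no reset: what is moved stays moved. The work goes in short steps, Python scripts to look and compute and a tool call to move; the robot and the scene stay as the last step left them, time stands still between calls to the robot, and variables do not carry over. Pictures are saved under pics/ and viewed, about 8 in all and at most 12, crops included, and the job is handed in when it is done.

Besides the shell and the picture viewer there is one more tool, called after "Request:" as name(argument=value, ...), one argument or row to a line, values as JSON. servo_tool: Moves the arm, as the interface text tells. Its arguments: {"type":"object","properties":{"motion":{"type":"array"},"grip_force":{"type":"number"}},"required":["motion"]}

```bash
mkdir -p pics; cat > h.py <<'E'
import numpy as np,cv2
from workcell import monitor,eyes,ticket,models
from scipy.spatial.transform import Rotation as R
def w(cam,p):
    E=np.array(eyes.camera_info(cam)["extrinsics"]);return (np.linalg.inv(E)@np.r_[p,1])[:3]
E
python3 - <<'E'
from h import *
np.set_printoptions(precision=4,suppress=True)
o=monitor.get_obs();print(o)
ims=[]
for c in("side","top"):
    im,d=eyes.camera(c);ims.append(im);np.save(f"d_{c}.npy",d);cv2.imwrite(f"pics/{c}0.png",im)
    for t in["console","lid","tab_edge","spool_center","flux_center","cob_center","heatsink_center","tape_center","driver"]:
        r=models.boxes_of(c,t)[:2]
        print(c,t,[(round(x["confidence"],2),w(c,x["point"])) for x in r])
    print(eyes.camera_info(c))
E
```

```text
{'clock': 0.0, 'joint_pos': array([-1.1476,  0.3329, -0.0647,  1.4609,  0.0216,  1.3499, -0.0885]), 'joint_velocities': array([-0.0006, -0.0015,  0.0009, -0.0005, -0.0009, -0.0006, -0.0004]), 'tau': array([ -0.    , -62.5465,   0.0489, -39.1601,   0.0162,   0.0099,
         0.    ]), 'position': array([0.2693, 0.5636, 0.2305]), 'ee_rot': array([ 0.8459,  0.5333, -0.0006,  0.0004]), 'ft_force': array([ 0.689 ,  0.1956, -0.206 ]), 'torque': array([ 0.0197, -0.0696, -0.0185]), 'grip_width': 1.003801258194244}
side console [(0.62, array([0.553 , 0.0569, 0.1038]))]
side lid [(0.68, array([0.5709, 0.0915, 0.1155]))]
side tab_edge [(0.74, array([ 0.6018, -0.0846,  0.0519])), (0.59, array([0.5786, 0.0874, 0.1143]))]
side spool_center [(0.7, array([ 0.7175, -0.0107,  0.0354]))]
side flux_center [(0.72, array([ 0.6028, -0.0886,  0.0509]))]
side cob_center [(0.93, array([ 0.2896, -0.4014,  0.0054]))]
side heatsink_center [(0.72, array([ 0.5184, -0.5093,  0.0239])), (0.47, array([ 0.7213, -0.008 ,  0.036 ]))]
side tape_center [(0.72, array([0.2911, 0.3708, 0.0187]))]
side driver [(0.47, array([0
[... 542 characters left out ...]
ray([ 0.7221, -0.005 ,  0.0373]))]
top flux_center [(0.7, array([ 0.6037, -0.0761,  0.0657])), (0.15, array([0.4917, 0.3942, 0.0229]))]
top cob_center [(0.91, array([ 0.292 , -0.4001,  0.0057]))]
top heatsink_center [(0.76, array([ 0.5205, -0.506 ,  0.0211]))]
top tape_center [(0.9, array([0.2916, 0.3852, 0.016 ]))]
top driver [(0.95, array([0.4906, 0.3962, 0.021 ]))]
{'intrinsics': array([[496.61  ,   0.    , 318.0637],
       [  0.    , 496.61  , 207.2636],
       [  0.    ,   0.    ,   1.    ]]), 'extrinsics': array([[ 0.0178, -0.9996, -0.022 , -0.0361],
       [-0.9817, -0.0133, -0.1901,  0.5468],
       [ 0.1898,  0.025 , -0.9815,  1.3708],
       [ 0.    ,  0.    ,  0.    ,  1.    ]])}
```

```bash
ls -la pics
```

```text
total 536
drwxr-xr-x 2 agent agent   4096 Dec  4 10:47 .
drwxr-xr-x 3 agent agent   4096 Dec  4 10:47 ..
-rw-r--r-- 1 agent agent 263578 Dec  4 10:47 side0.png
-rw-r--r-- 1 agent agent 274003 Dec  4 10:47 top0.png
```

View pics/top0.png

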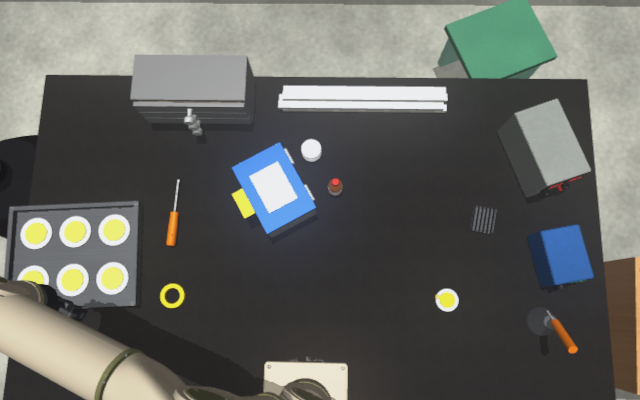

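View pics/side0.png

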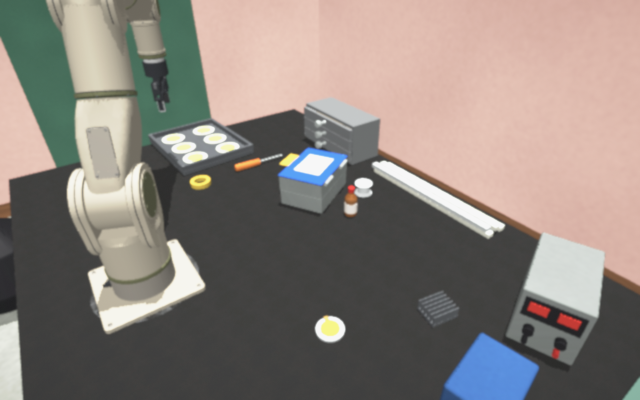

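```bash
cat > g.py <<'E'
from h import *
np.set_printoptions(precision=4,suppress=True)
def cloud(c,d):
    i=eyes.camera_info(c);K=i["intrinsics"];E=np.linalg.inv(np.array(i["extrinsics"]))
    v,u=np.mgrid[:400,:640];P=np.stack([(u-K[0,2])/K[0,0]*d,(v-K[1,2])/K[1,1]*d,d],-1)
    return P@E[:3,:3].T+E[:3,3]
E
python3 - <<'E'
from g import *
im=cv2.imread("pics/top0.png");P=cloud("top",np.load("d_top.npy"));h=cv2.cvtColor(im,cv2.COLOR_BGR2HSV)
z=P[...,2];near=(np.hypot(P[...,0]-.58,P[...,1]-.1)<.25)&(z>.095)&(z<.125)
for n,lo,hi in(("blue",95,130),("yellow",18,36)):
    m=near&(h[...,0]>=lo)&(h[...,0]<=hi)&(h[...,1]>90)
    m=cv2.morphologyEx(m.astype(np.uint8),cv2.MORPH_OPEN,np.ones((3,3)))>0
    q=P[m];r=cv2.minAreaRect((q[:,:2]*1000).astype(np.float32));print(n,len(q),r,cv2.boxPoints(r),np.median(q[:,2]))
E
```

```text
blue 2727 ((590.9920654296875, 96.52810668945312), (216.97991943359375, 155.25), 29.734161376953125) [[458.2861 110.1242]
 [535.2865 -24.6849]
 [723.698   82.932 ]
 [646.6976 217.7411]] 0.11210850449652332
yellow 328 ((544.2268676757812, 177.8682403564453), (79.23387145996094, 33.22014617919922), 29.840972900390625) [[501.5977 172.5628]
 [518.1278 143.7473]
 [586.8561 183.1737]
 [570.3259 211.9892]] 0.11239853804959776
```

The top view shows the blue lid around pixel (275,190) with the yellow tab at (245,203). The bottle is at (335,187) and the spool at (311,150), both behind the hinge. The lid and tab rectangles match the given sizes, so I'll compute the approach: tool tilted 35° below horizontal, pointing at the hinge.

```bash
cat >> g.py <<'E'
an=np.radians(29.75);ex=np.array([np.sin(an),-np.cos(an),0]);ey=np.array([np.cos(an),np.sin(an),0])
lc=np.array([.591,.0965,0]);hinge=lc+.074*ex+[0,0,.1055]
ph=np.radians(35);Z=np.array([0,0,1.]);d=np.cos(ph)*ex-np.sin(ph)*Z;n=np.sin(ph)*ex+np.cos(ph)*Z
Rg=R.from_matrix(np.stack([ey,n,d],1))
def rel(p,Rt,o=None):
    o=o or monitor.get_obs();R0=R.from_quat(o["ee_rot"])
    return R0.inv().apply(np.array(p)-o["position"]),np.degrees((R0.inv()*Rt).as_rotvec())
def C2tcp(a,z): return hinge*[1,1,0]+a*ex+z*Z-.011*n
E
python3 - <<'E'
from g import *
print(hinge,np.cross(ey,n)-d)
print(C2tcp(-.26,.22),rel(C2tcp(-.26,.22),Rg))
E
```

```text
[0.6277 0.0323 0.1055] [0. 0. 0.]
[0.4956 0.2635 0.211 ] (array([-0.1736,  0.3336,  0.0203]), array([-53.257 , -16.6459,  31.9675]))
```

Request:
servo_tool(
  motion=[
    [0,-0.02,0.04,0,-6,-2,4],
    [0,-0.045,0.085,0.005,-13,-4,8],
    [0,-0.07,0.13,0.008,-20,-6,12],
    [0,-0.095,0.18,0.01,-27,-8.5,16],
    [0,-0.12,0.23,0.013,-34,-11,20],
    [0,-0.14,0.27,0.016,-41,-13,24.5],
    [0,-0.16,0.31,0.018,-48,-15,29],
    [0,-0.1736,0.3336,0.02,-53.3,-16.6,32],
    [0,-0.1736,0.3336,0.02,-53.3,-16.6,32],
    [0,-0.1736,0.3336,0.02,-53.3,-16.6,32],
  ],
)

```text
clock: 2.25
position: [0.4952, 0.2647, 0.2116]
ee_rot: [0.858, 0.228, 0.119, 0.445]
ft_force: [0.2, 0.8, 0.6]
grip_width: 0.001
```

```bash
python3 - <<'E'
from g import *
o=monitor.get_obs();print(o["clock"],o["position"],o["joint_pos"],o["grip_width"],o["ft_force"])
print(R.from_quat(o["ee_rot"]).as_matrix().round(3),Rg.as_matrix().round(3))
for a,z in((-.26,.22),(-.26,.082),(-.166,.082)): print(rel(C2tcp(a,z),Rg))
E
```

```text
2.25 [0.4952 0.2647 0.2116] [-1.2086  0.462   0.2219  1.6647  0.7242  1.5638 -0.6792] 0.0013020742480985372 [0.1992 0.7863 0.5879]
[[ 0.867  0.286  0.408]
 [ 0.498 -0.5   -0.709]
 [ 0.001  0.818 -0.576]] [[ 0.868  0.285  0.406]
 [ 0.496 -0.498 -0.711]
 [-0.     0.819 -0.574]]
(array([-0.0003,  0.0003,  0.0014]), array([-0.1413, -0.1239,  0.008 ]))
(array([-0.0005, -0.1126,  0.0808]), array([-0.1413, -0.1239,  0.008 ]))
(array([-0.0007, -0.0585,  0.1577]), array([-0.1413, -0.1239,  0.008 ]))
```

Request:
servo_tool(
  motion=[
    [0,0,-0.035,0.025,0,0,0],
    [0,0,-0.07,0.05,0,0,0],
    [0,0,-0.1,0.072,0,0,0],
    [0,0,-0.113,0.081,0,0,0],
    [0,0,-0.113,0.081,0,0,0],
  ],
)

```text
clock: 2.88
position: [0.4964, 0.2628, 0.0725]
ee_rot: [0.857, 0.228, 0.119, 0.446]
ft_force: [0.3, -0.5, 1.5]
grip_width: 0.001
```

```bash
python3 - <<'E'
from g import *
o=monitor.get_obs();print(o["clock"],o["position"],o["joint_pos"],C2tcp(-.26,.082))
a,_=eyes.camera("side");b,_=eyes.camera("wrist")
c=cv2.resize(a[100:260,180:420],(600,400))
cv2.imwrite("pics/s1.png",np.hstack([c[:, :],])); cv2.imwrite("pics/m1.png",np.vstack([cv2.resize(c,(450,300)),cv2.resize(b,(450,281))]))
for q in((-.26,.082),(-.166,.082)): print(rel(C2tcp(*q),Rg))
E
```

```text
2.875 [0.4964 0.2628 0.0725] [-1.1907  0.6582  0.2038  1.7167  0.7087  1.3797 -0.8408] [0.4956 0.2635 0.073 ]
(array([-0.0011, -0.0012, -0.0004]), array([-0.0471, -0.1144, -0.1305]))
(array([-0.0011,  0.0528,  0.0765]), array([-0.0471, -0.1144, -0.1305]))
```

View pics/m1.png

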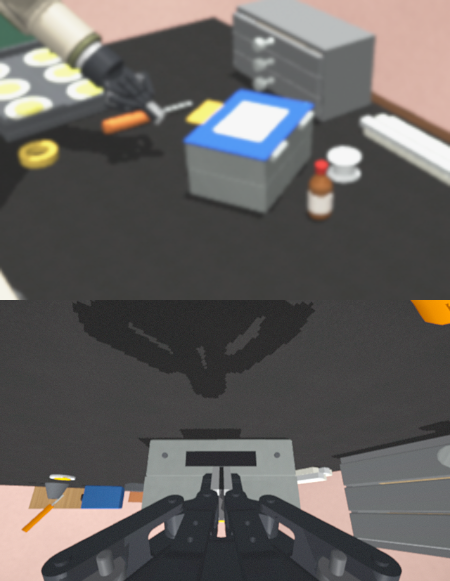

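The side crop shows the fingertip in front of the tab, and the wrist view has the console front centred. Next I compute the insertion and the lift arc.

```bash
python3 - <<'E'
from g import *
r=.166
th=[0.0,.03,.07,.12,.18,.25,.32,.4,.48,.56,.64,.72,.8]
th2=[.88,.96,1.04,1.12,1.2,1.27,1.34,1.41,1.48,1.54,1.6,1.66,1.72,1.76]
base=np.array([-.26,.082])
def sh(a,z):
    D=(a+.26)*ex+(z-.082)*Z;return D@n,D@d
print("ins",sh(-.166,.082))
for t in th+th2: print(t,np.round(sh(-r*np.cos(t),.1055+r*np.sin(t)),4))
E
```

```text
ins (np.float64(0.053916185016998325), np.float64(0.07700029216316523))
0.0 [0.0732 0.0635]
0.03 [0.0773 0.0607]
0.07 [0.0829 0.0572]
0.12 [0.0901 0.0531]
0.18 [0.099  0.0487]
0.25 [0.1098 0.0442]
0.32 [0.1208 0.0405]
0.4 [0.1336 0.0372]
0.48 [0.1467 0.0349]
0.56 [0.1599 0.0337]
0.64 [0.1732 0.0336]
0.72 [0.1865 0.0345]
0.8 [0.1996 0.0365]
0.88 [0.2125 0.0395]
0.96 [0.2252 0.0435]
1.04 [0.2374 0.0486]
1.12 [0.2493 0.0546]
1.2 [0.2606 0.0615]
1.27 [0.27   0.0683]
1.34 [0.279  0.0757]
1.41 [0.2874 0.0837]
1.48 [0.2952 0.0923]
1.54 [0.3014 0.1001]
1.6 [0.3071 0.1083]
1.66 [0.3123 0.1168]
1.72 [0.317  0.1256]
1.76 [0.3198 0.1316]
```

Request:
servo_tool(
  motion=[
    [0,0,0.0135,0.019,0,0,0],
    [0,0,0.027,0.0385,0,0,0],
    [0,0,0.0405,0.058,0,0,0],
    [0,0,0.054,0.077,0,0,0],
    [0,0,0.054,0.077,0,0,0],
    [0,0,0.059,0.0735,0,0,0],
    [0,0,0.064,0.07,0,0,0],
    [0,0,0.0685,0.067,0,0,0],
    [0,0,0.0732,0.0635,0,0,0],
    [0,0,0.0773,0.0607,0,0,0],
    [0,0,0.083,0.057,0,0,0],
    [0,0,0.09,0.053,0,0,0],
    [0,0,0.099,0.0487,0,0,0],
    [0,0,0.11,0.044,0,0,0],
    [0,0,0.11,0.044,0,0,0],
  ],
)

```text
clock: 4.85
position: [0.5461, 0.176, 0.1383]
ee_rot: [0.858, 0.227, 0.12, 0.446]
ft_force: [0.8, 0.9, -1.0]
grip_width: 0.0
```

```bash
python3 - <<'E'
from g import *
o=monitor.get_obs();print(o["clock"],o["position"],C2tcp(-.166*np.cos(.25),.1055+.166*np.sin(.25)),o["joint_pos"],o["ft_force"])
a,_=eyes.camera("side")
cv2.imwrite("pics/s2.png",cv2.resize(a[110:230,220:400],(540,360)))
E
```

```text
4.85 [0.5461 0.176  0.1383] [0.5448 0.1774 0.1376] [-1.1029  0.5004  0.2732  1.8048  0.7906  1.3346 -0.7127] [ 0.7665  0.8779 -0.9803]
```

View pics/s2.png

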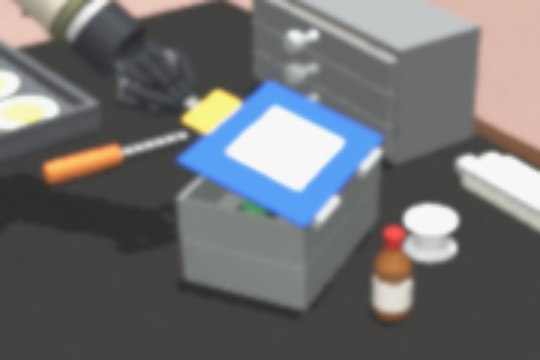

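The lid is lifting with the fingertip under the tab, and the green button shows on the robot side at (255,208). I'll continue the arc.

Request:
servo_tool(
  motion=[
    [0,0,0.011,-0.0035,0,0,0],
    [0,0,0.0236,-0.007,0,0,0],
    [0,0,0.0367,-0.009,0,0,0],
    [0,0,0.05,-0.0103,0,0,0],
    [0,0,0.0632,-0.0104,0,0,0],
    [0,0,0.0765,-0.0095,0,0,0],
    [0,0,0.0896,-0.0075,0,0,0],
    [0,0,0.1025,-0.0045,0,0,0],
    [0,0,0.1152,-0.0005,0,0,0],
    [0,0,0.1274,0.0046,0,0,0],
    [0,0,0.1393,0.0106,0,0,0],
    [0,0,0.1506,0.0175,0,0,0],
    [0,0,0.16,0.0243,0,0,0],
    [0,0,0.169,0.0317,0,0,0],
    [0,0,0.1774,0.0397,0,0,0],
    [0,0,0.182,0.0445,0,0,0],
    [0,0,0.182,0.0445,0,0,0],
  ],
)

```text
clock: 7.02
position: [0.6155, 0.0531, 0.2609]
ee_rot: [0.857, 0.227, 0.119, 0.446]
ft_force: [-0.1, -0.4, 0.1]
grip_width: 0.004
```

```bash
python3 - <<'E'
from g import *
o=monitor.get_obs();print(o["clock"],o["position"],C2tcp(-.166*np.cos(1.445),.1055+.166*np.sin(1.445)),o["joint_pos"],o["ft_force"])
a,_=eyes.camera("side")
cv2.imwrite("pics/s3.png",cv2.resize(a[50:230,220:400],(540,540)))
E
```

```text
7.025 [0.6155 0.0531 0.2609] [0.6143 0.0558 0.2612] [-0.9631  0.2961  0.3797  1.7924  0.8886  1.3108 -0.4274] [-0.11   -0.3619  0.1089]
```

View pics/s3.png

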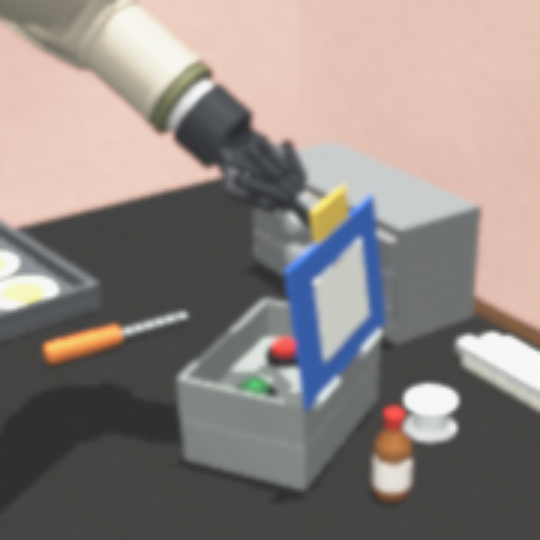

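The lid is nearly upright, with the fingertip at the tab (300,215). I'll push it past centre slowly, then retract.

Request:
servo_tool(
  motion=[
    [0,0,0.003,0.0038,0,0,0],
    [0,0,0.006,0.0077,0,0,0],
    [0,0,0.009,0.0117,0,0,0],
    [0,0,0.0121,0.0158,0,0,0],
    [0,0,0.015,0.0198,0,0,0],
    [0,0,0.0177,0.024,0,0,0],
    [0,0,0.0203,0.0283,0,0,0],
    [0,0,0.0227,0.0327,0,0,0],
    [0,0,0.025,0.0371,0,0,0],
    [0,0,0.0278,0.043,0,0,0],
    [0,0,0.0278,0.043,0,0,0],
    [0,0,0.0278,0.02,0,0,0],
    [0,0,0.0278,-0.02,0,0,0],
    [0,0,0.0278,-0.07,0,0,0],
    [0,0,0.0278,-0.12,0,0,0],
    [0,0,0.0278,-0.12,0,0,0],
  ],
)

```text
clock: 9.07
position: [0.5741, 0.1296, 0.3539]
ee_rot: [0.857, 0.229, 0.121, 0.445]
ft_force: [0.8, 0.2, -0.5]
grip_width: -0.004
```

```bash
python3 - <<'E'
from g import *
o=monitor.get_obs();print(o["clock"],o["position"],o["joint_pos"],o["ft_force"])
for c in("side","top"):
    a,dd=eyes.camera(c);np.save(f"d_{c}2.npy",dd);cv2.imwrite(f"pics/{c}4f.png",a)
    for t in("start_top","stop_top","start","stop"):
        print(c,t,[(round(x["confidence"],2),w(c,x["point"])) for x in models.boxes_of(c,t)[:2]])
a=cv2.imread("pics/side4f.png");b=cv2.imread("pics/top4f.png")
cv2.imwrite("pics/m4.png",np.hstack([cv2.resize(a[50:230,220:400],(400,400)),cv2.resize(b[110:260,200:350],(400,400))]))
E
```

```text
9.075 [0.5741 0.1296 0.3539] [-1.0707  0.2265  0.3272  1.6598  0.855   1.5549 -0.3664] [ 0.7823  0.1752 -0.494 ]
side start_top [(0.55, array([ 0.6312, -0.0281,  0.1939]))]
side stop_top [(0.38, array([ 0.2879, -0.3994,  0.0063]))]
side start [(0.58, array([0.5444, 0.0817, 0.0817]))]
side stop [(0.44, array([0.6199, 0.1405, 0.0811]))]
top start_top []
top stop_top [(0.42, array([0.6198, 0.1369, 0.0824]))]
top start [(0.44, array([0.5429, 0.0811, 0.0828]))]
top stop [(0.59, array([0.6199, 0.1419, 0.082 ])), (0.26, array([0.5429, 0.0826, 0.0817]))]
```

View pics/m4.png

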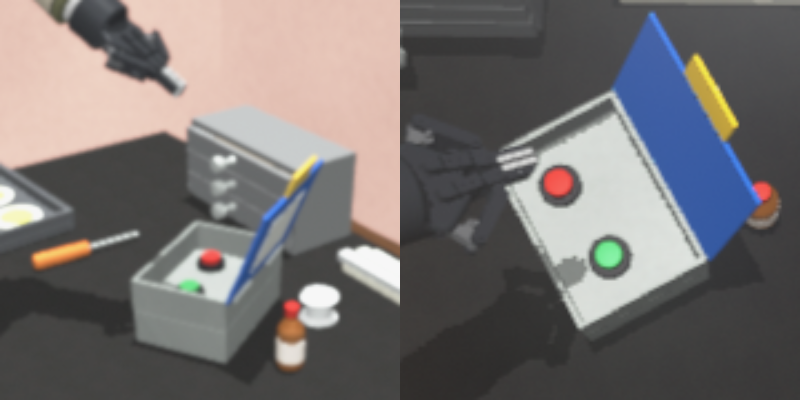

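The lid rests open. The side view shows it leaning back. In the top view the green button is at (608,255) in the crop and the red at (558,185). I'll refine the green position and check the lid angle.

```bash
python3 - <<'E'
from g import *
cc=lc
for c in("side","top"):
    im=cv2.imread(f"pics/{c}4f.png");P=cloud(c,np.load(f"d_{c}2.npy"));h=cv2.cvtColor(im,cv2.COLOR_BGR2HSV)
    near=np.linalg.norm(P[...,:2]-cc[:2],axis=-1)<.3
    for nme,lo,hi,z0,z1 in(("green",45,85,.078,.09),("blue",100,125,.12,.35),("yellow",18,36,.2,.35)):
        m=near&(h[...,0]>=lo)&(h[...,0]<=hi)&(h[...,1]>90)&(P[...,2]>z0)&(P[...,2]<z1);q=P[m]
        if len(q)<5: print(c,nme,len(q));continue
        mid=(q.min(0)+q.max(0))/2
        s=(q-hinge);ang=np.median(np.arctan2(s[:,2],-s@ex))
        print(c,nme,len(q),np.median(q,0),mid,"ang",ang)
Rd=R.from_matrix(np.stack([ey,ex,-Z],1))
for p in((.544,.081,.16),(.544,.081,.25)): print(rel(p,Rd))
E
```

```text
side green 33 [0.5454 0.0796 0.0826] [0.5437 0.0818 0.0828] ang -0.2719160834675203
side blue 240 [ 0.572  -0.0443  0.2176] [ 0.6408 -0.007   0.194 ] ang 2.0064517330638236
side yellow 50 [ 0.6435 -0.0433  0.2727] [ 0.6585 -0.0332  0.2663] ang 1.9853430335464766
top green 78 [0.5457 0.0839 0.0828] [0.5452 0.0831 0.0836] ang -0.2552013453236247
top blue 1952 [0.6418 0.0017 0.1903] [0.6453 0.0021 0.186 ] ang 1.9668374336996384
top yellow 247 [ 0.6596 -0.0253  0.2685] [ 0.66   -0.0259  0.265 ] ang 1.9604154309677848
(array([-0.0483, -0.1444,  0.1289]), array([55.0346, -0.0165, -0.066 ]))
(array([-0.0482, -0.0706,  0.0773]), array([55.0346, -0.0165, -0.066 ]))
```

Request:
servo_tool(
  motion=[
    [0,-0.008,-0.012,0.013,9,0,0],
    [0,-0.016,-0.024,0.026,18,0,0],
    [0,-0.024,-0.035,0.039,28,0,0],
    [0,-0.032,-0.047,0.052,37,0,0],
    [0,-0.04,-0.059,0.065,46,0,0],
    [0,-0.048,-0.07,0.077,55,0,0],
    [0,-0.048,-0.07,0.077,55,0,0],
    [0,-0.048,-0.07,0.077,55,0,0],
  ],
)

```text
clock: 10.58
position: [0.5443, 0.0817, 0.2508]
ee_rot: [0.966, 0.257, 0.001, 0.001]
ft_force: [0.2, 0.0, -0.2]
grip_width: -0.0
```

```bash
python3 - <<'E'
from g import *
o=monitor.get_obs();print(o["clock"],o["position"],o["joint_pos"],o["ft_force"])
Rd=R.from_matrix(np.stack([ey,ex,-Z],1))
for p in((.5447,.082,.1),(.5447,.082,.0745)): print(rel(p,Rd))
E
```

```text
10.575 [0.5443 0.0817 0.2508] [-0.6595  0.156   0.4798  1.6573 -0.0723  1.345   0.3507] [ 0.1577  0.0174 -0.188 ]
(array([ 0.0004, -0.0003,  0.1508]), array([ 0.0933, -0.0417, -0.001 ]))
(array([ 0.0004, -0.0003,  0.1763]), array([ 0.0933, -0.0417, -0.001 ]))
```

Request:
servo_tool(
  motion=[
    [0,0,0,0.03,0,0,0],
    [0,0,0,0.07,0,0,0],
    [0,0,0,0.11,0,0,0],
    [0,0,0,0.145,0,0,0],
    [0,0,0,0.16,0,0,0],
    [0,0,0,0.166,0,0,0],
    [0,0,0,0.17,0,0,0],
    [0,0,0,0.173,0,0,0],
    [0,0,0,0.175,0,0,0],
    [0,0,0,0.175,0,0,0],
    [0,0,0,0.175,0,0,0],
  ],
)

```text
clock: 11.95
position: [0.5451, 0.082, 0.0764]
ee_rot: [0.966, 0.257, 0.001, -0.0]
ft_force: [1.5, 2.9, 5.3]
grip_width: -0.003
```

Request:
servo_tool(
  motion=[
    [0,0,0,0.001,0,0,0],
    [0,0,0,0.002,0,0,0],
    [0,0,0,0.003,0,0,0],
    [0,0,0,0.003,0,0,0],
  ],
)

```text
clock: 12.45
position: [0.5453, 0.0821, 0.0756]
ee_rot: [0.967, 0.257, 0.002, -0.001]
ft_force: [-10.8, 1.9, 33.5]
grip_width: -0.001
```

Force rose steeply at z≈0.0756, so the button is on its bottom stop. Retracting.

Request:
servo_tool(
  motion=[
    [0,0,0,-0.005,0,0,0],
    [0,0,0,-0.03,0,0,0],
    [0,0,0,-0.07,0,0,0],
    [0,0,0,-0.12,0,0,0],
    [0,0,0,-0.17,0,0,0],
    [0,0,0,-0.2,0,0,0],
    [0,0,-0.05,-0.22,0,0,0],
    [0,0,-0.1,-0.22,0,0,0],
    [0,0,-0.1,-0.22,0,0,0],
    [0,0,-0.1,-0.22,0,0,0],
  ],
)

```text
clock: 13.7
position: [0.4946, 0.1674, 0.2923]
ee_rot: [0.967, 0.256, 0.0, 0.001]
ft_force: [0.6, -1.0, 0.3]
grip_width: 0.001
```

```bash
python3 - <<'E'
from g import *
o=monitor.get_obs();print(o["clock"],o["position"],o["ft_force"])
for c in("side","top"):
    im,dd=eyes.camera(c);P=cloud(c,dd);h=cv2.cvtColor(im,cv2.COLOR_BGR2HSV);cv2.imwrite(f"pics/{c}5f.png",im)
    near=np.linalg.norm(P[...,:2]-lc[:2],axis=-1)<.2
    for nme,lo,hi,z0,z1 in(("green",45,85,.06,.09),("blue",100,125,.12,.35)):
        m=near&(h[...,0]>=lo)&(h[...,0]<=hi)&(h[...,1]>90)&(P[...,2]>z0)&(P[...,2]<z1);q=P[m];s=q-hinge
        print(c,nme,len(q),np.median(q,0) if len(q) else 0,np.median(np.arctan2(s[:,2],-s@ex)))
    for t in["spool_center","flux_center","cob_center","heatsink_center","tape_center","driver"]:
        print(c,t,[(round(x["confidence"],2),w(c,x["point"])) for x in models.boxes_of(c,t)[:1]])
a=cv2.imread("pics/side5f.png");b=cv2.imread("pics/top5f.png")
cv2.imwrite("pics/m5.png",np.hstack([cv2.resize(a[50:230,220:400],(400,400)),cv2.resize(b[110:260,200:350],(400,400))]))
E
```

```text
13.7 [0.4946 0.1674 0.2923] [ 0.6125 -1.0276  0.3177]
side green 31 [0.5437 0.0804 0.0823] -0.2666845160101752
side blue 243 [ 0.5705 -0.0437  0.217 ] 2.0064130166349297
side spool_center [(0.81, array([ 0.7178, -0.0111,  0.0371]))]
side flux_center [(0.64, array([ 0.6021, -0.0867,  0.0531]))]
side cob_center []
side heatsink_center [(0.93, array([ 0.5172, -0.5072,  0.0243]))]
side tape_center [(0.79, array([0.2912, 0.3753, 0.013 ]))]
side driver []
top green 92 [0.5466 0.0845 0.0813] -0.2754349118499397
top blue 1969 [0.6417 0.0019 0.1906] 1.9669182684760576
top spool_center []
top flux_center [(0.56, array([ 0.6009, -0.0822,  0.0668]))]
top cob_center [(0.8, array([ 0.2921, -0.3975,  0.0085]))]
top heatsink_center [(0.63, array([ 0.5219, -0.5056,  0.0189]))]
top tape_center [(0.88, array([0.2888, 0.3851, 0.015 ]))]
top driver [(0.8, array([0.4771, 0.3973, 0.024 ]))]
```

View pics/m5.png

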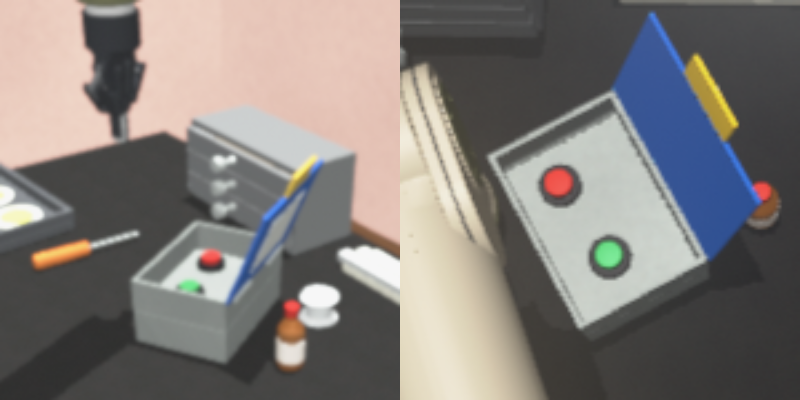

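The lid is open, both buttons are up, and the bystanders look unmoved. The driver's apparent 13 mm shift is probably the arm partly hiding it from the top camera, since it sits at the same pixels in the side view. Handing in.

```bash
python3 -c "
from h import *
print(ticket.hand_in())"
```

```text
the job is handed in; nothing more can be done
None
```

I flipped the lid open with the shut fingertips under the yellow tab; it fell past centre and rests against its stop by itself. I then pressed the green button from above, backed the arm clear and handed the job in at about 14 s of the 48 s allowed. No verdict was reported.

- **Lid:** it measured about 1.97 rad from the top camera and 2.01 rad from the side, both before and after pressing the button. That agrees with the 1.95 stop within measuring error. The tool force readings taken between moves during the flip were about 1.5 N or less.
- **Green button:** it was pushed until the force rose sharply, with the tip at 75.6 mm and 33.5 N upward. That was more than the press needed, but under the wrist and body limits. It then sprang back, with its top measured at 81 to 82 mm.
- **Red button:** it was not touched and shows as up in the last pictures.
- **Bystanders:** each one the networks found was within about 5 mm of its first reading, except the screwdriver.
    - **Screwdriver:** the top camera put it 13 mm off. I think that is because the arm partly covered it, since it sits at the same pixels in the side view before and after the button press.
    - **Missed:** the side camera's network missed the LED module and the screwdriver in the last check, and the top camera's missed the spool. Each was found by the other camera.

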